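Sweep the casting scrap into the scrap pan

ROBOT

A 7-joint arm with a two-finger parallel gripper is mounted at the origin on a cart in front of the work surface, level with it; the furniture and walls round the work are solid. World frame = base frame: x ahead of the robot, y to its left, z up, the work surface at z = 0. Lengths are in m, angles in rad, forces in N, time in s.
With the tool pointing down it reaches from about 0.4 to 0.85 m from the base axis. Payload 10.4 kg.
Tool frame: the origin (TCP) lies on the centre line of the jaws, within the pads' length; the fingertips stand 17 mm ahead of it and the grasp point (between the pads) lies 2 mm behind it; z points along the fingers, y is the line along which they close (so a half turn about z gives the same grasp; the last joint's range is limited). The gripper opens to 85 mm and grips with 20 to 120 N. Pads are 22 mm wide; open, the fingers measure 114 mm over their backs; the gripper's body (76 mm by 85 mm) begins 54 mm behind the grasp point. The pads swing forward as they close: fully open they stand 13 mm farther back than shut.
Start: joints at [-1.353, 0.332, -0.065, 1.46, 0.022, 1.35, -0.088], TCP at [0.149, 0.607, 0.248] pointing down, gripper open.
Joint ranges: [-2.6, 2.6], [-0.5, 2.12], [-1.47, 1.34], [0.16, 2.42], [-1.27, 4.41], [0.06, 2.06], [-2.6, 2.6]. Speed limits (rad/s): [2.22, 2.22, 2.79, 2.79, 3.14, 3.14, 3.14].

INTERFACE

Orientations are given as a unit quaternion [x, y, z, w].
In Python, from workcell import sensors, imaging, order, spotter gives the robot as it stands. The module is installed in compiled form; this text tells all that it offers.
- The arm moves only by the shell command python3 -m inch 'ROWS' [FORCE]. ROWS is JSON, a list that holds one entry, the list of rows, each a list of 7 numbers: the shift along the tool's x, y, z in m, then the turn, a rotation vector about the tool's x, y, z in rad, then the closure, from -1 (fully open) to 1 (shut). In form: [[[x, y, z, ax, ay, az, hand], ...]]. A call has 1 to 10 rows; each row is the pose to reach, as a shift and turn from the pose commanded when the call began, along the tool's axes at that moment; what a row does not reach only later rows make up. A row lasts 1/10 s, in which the tool goes at most 50 mm and 8.59 degrees, less where a joint would pass 70% of its speed; a pose out of reach is approached as far as the arm can. A call with a gripper value outside its range is refused whole. The fingers move at their own pace and stop on an object; FORCE is the grip in N (left out, the last holds). Time passes only in rows, so rows that repeat a pose let the fingers close. It gives the time, the measured TCP pose, the force, the opening and the grip force at its end, in the units of the state.
- sensors.get_obs(): the state, without advancing time (a new reading comes with each control period).
- imaging.camera(name): name is "scene" or "top" or "wrist"; returns the picture (400x640x3 uint8, blue, green, red); there is no depth.
- imaging.calibration(name): a dict with "mtx" (3x3 intrinsics, pixels), "R" (3x3) and "t" (3): a world point X has camera coordinates R X + t; the wrist camera has in their place "tool_from_camera" (4x4, takes a point from camera to tool coordinates, whose origin is the TCP and whose axes are the flange's). Camera axes: x right, y down, z forward; pixel columns grow to the right and rows downward; lengths in m; the calibration is good to about 2 mm. A picture is of the moment at which its call begins: read the wrist's pose just before it. calibration takes no time and is no camera call.
- order.hand_in(): hands the job in; it is judged then, once.
Trained networks look in the newest picture that a camera, given by its name, has taken for a name from the list of things; names that differ only in an ending like _2 or _b are one class to them, and where a whole thing is asked for, a point or a joint stands for the part that bears it (a point fixed in the world has none). Each returns a list of dicts, best first, with "conf" (0 to 1); they miss things now and then, are a little off and sometimes report something else, mostly with a low value. They report only what shows in the picture. A call takes as long as a camera call.
- spotter.look_for(label, camera): "pixel" ([column, row] in pixels, amid what is visible of it).
The state is a dict: "clock": time; "joint_pos": joint angles; "joint_velocities": joint speeds; "tau": joint torques, N m; "position": TCP position; "ee_rot": TCP orientation; "ft_force": force on the tool from outside, world axes, zero at the start; "torque": the same for the moment, N m; "grip_width": opening from 0.0 (shut) to 1.0 (fully open); "grasp_force": force on a finger pad.
Only numpy, scipy, OpenCV 4.12 (cv2) and the standard library are available. Lean on these libraries where they do the work, as an engineer would, in place of code of your own. Each camera call takes 0.05 s, during which the arm holds its last target. There are 200 camera calls.

TASK

Three dark metal pieces of casting scrap lie on the worktop: two round buttons and a short runner bar. With the fingertips, sweep all three along the worktop through the open side of the low metal scrap pan, until each lies entirely inside, past the sloping lip. Only push them, lightly: never pinch one or pick one up, and leave the plaster cast, the jar, the wax carver and the tub where they stand.

Things in the scene. Friction and masses are not known exactly. Their poses are not given: they have to be found in the camera images.
- scrap_pan: Low aluminium pan fixed to the worktop, 150 (x) x 176 (y) mm, inside 170 mm wide. Origin: centre of its underside. Open towards its own -x, where a 20 mm deep lip (own x -75 to -55 mm) slopes up to the 2 mm thick floor. Walls 3 mm thick on the +x, +y, -y sides, 25 mm high with their rolled rim (12 mm beside the lip). A 17 mm thumb tab sticks out behind.
- big_button: Dark steel casting button: round disc 32 mm diameter, straight side 14 mm high, with a thin sprue stub 7 to 8 mm across on top (24 mm high in all). About 60 g, varies; slides, does not roll. Origin: centre of its underside.
- small_button: Dark steel casting button: round disc 25 mm diameter, straight side 14 mm high, with the same thin stub on top (24 mm high in all). About 60 g, varies. Origin: centre of its underside.
- runner_bar: Dark steel runner bar: rounded bar 44 (x, its length) x 14 (y) x 13 mm high with two 6 mm stubs on top (21 mm in all). About 50 g, varies; turns when pushed off its middle. Origin: centre of its underside.
- plaster_cast: White plaster dental arch model, 68 x 66 x 29 mm, loose, to be left alone. Origin: centre of its underside.
- small_jar: Small round jar with a red lid, 41 mm diameter, 44 mm high, loose, to be left alone. Origin: centre of its underside.
- carver: Wax carver, a thin double-ended hand tool with a black grip, 144 mm long, 8 mm thick, lying on the worktop with its length about along its own y (turned some 24 degrees), loose, to be left alone. Origin: under its middle.
- tub: White open tub, 73 mm diameter, 63 mm high, loose, to be left alone. Origin: centre of its underside.

How it is judged:
At the end, for the whole second after the job is handed in: Both buttons and the runner bar lie at rest on the floor of the scrap pan between its walls, the centre of each at least 29 mm inside the pan's front edge (own x of the pan above -46 mm); cast, jar, carver and tub are within 15 mm of where they stood (x of big_button in the frame of scrap_pan between -0.046 and 0.075 m and y of big_button in the frame of scrap_pan between -0.088 and 0.088 m and height (world z) of each of big_button, small_button, runner_bar below 0.018 m and linear speed of each of big_button, small_button, runner_bar below 0.01 m/s and x of small_button in the frame of scrap_pan between -0.046 and 0.075 m and y of small_button in the frame of scrap_pan between -0.088 and 0.088 m and x of runner_bar in the frame of scrap_pan between -0.046 and 0.075 m and y of runner_bar in the frame of scrap_pan between -0.088 and 0.088 m and distance of each of plaster_cast, small_jar, carver, tub from where it was at the start of the episode below 0.015 m); the robot touches nothing.
It fails at once if a piece of scrap is lifted more than 18 mm off the worktop (height (world z) of any of big_button, small_button, runner_bar above 0.018 m).
It fails at once if a piece of scrap is pinched or pressed hard (over 25 N from the fingers) (contact force between the fingers and big_button above 25 N or contact force between the fingers and small_button above 25 N or contact force between the fingers and runner_bar above 25 N).
It fails at once if the cast, jar, carver or tub is shifted more than 15 mm (distance of any of plaster_cast, small_jar, carver, tub from where it was at the start of the episode above 0.015 m).
It also fails if it takes over 67 s, if anything falls off the work surface, if the arm or the gripper's body presses on something with over 40 N, if the wrist force passes 120 N, or if a joint passes its speed limit or range.

## Working session

There is one attempt and no reset: what is moved stays moved. The work goes in short steps, Python scripts to look and compute and a shell command to move; the robot and the scene stay as the last step left them, time stands still between calls to the robot, and variables do not carry over. Pictures are saved under pics/ and viewed, at most 10 in all, crops included, and the job is handed in when it is done.

```bash
mkdir -p pics; cat > h.py <<'E'
import numpy as np, cv2
from scipy.spatial.transform import Rotation as Ro
from workcell import sensors, imaging, order, spotter
def ground(name,px,z=0.0):
    c=imaging.calibration(name); K=np.array(c["mtx"])
    d=np.linalg.inv(K)@np.array([px[0],px[1],1.])
    if "R" in c:
        R=np.array(c["R"]);t=np.array(c["t"]); o=-R.T@t; d=R.T@d
    else:
        s=sensors.get_obs(); T=np.array(c["tool_from_camera"]); Rt=Ro.from_quat(s["ee_rot"]).as_matrix()
        o=Rt@T[:3,3]+s["position"]; d=Rt@T[:3,:3]@d
    return o+d*(z-o[2])/d[2]
Z=dict(scrap_pan=.005,big_button=.01,small_button=.01,runner_bar=.01,plaster_cast=.02,small_jar=.03,carver=.004,tub=.04)
def find(cam,names=Z):
    for n in names:
        for r in spotter.look_for(n,cam)[:2]:
            print(cam,n,round(r["conf"],2),np.round(r["pixel"]),np.round(ground(cam,r["pixel"],Z[n]),3))
E
python3 - <<'E'
from h import *
im=imaging.camera("top"); cv2.imwrite("pics/top.png",im)
find("top")
im=imaging.camera("scene"); cv2.imwrite("pics/scene.png",im)
find("scene",["big_button","small_button","runner_bar","scrap_pan"])
s=sensors.get_obs(); print(s["clock"],s["position"],Ro.from_quat(s["ee_rot"]).as_matrix().round(3))
E
```

```text
top scrap_pan 0.85 [225. 183.] [0.48  0.404 0.005]
top big_button 0.64 [320. 183.] [0.499 0.142 0.01 ]
top small_button 0.3 [287. 205.] [0.43  0.225 0.01 ]
top runner_bar 0.47 [287. 202.] [0.438 0.227 0.01 ]
top plaster_cast 0.68 [303. 231.] [0.363 0.174 0.02 ]
top small_jar 0.78 [363. 197.] [0.464 0.022 0.03 ]
top carver 0.63 [390. 220.] [ 0.413 -0.057  0.004]
top tub 0.57 [431. 223.] [ 0.408 -0.16   0.04 ]
scene big_button 0.67 [326. 191.] [0.493 0.138 0.01 ]
scene small_button 0.62 [321. 164.] [0.556 0.198 0.01 ]
scene scrap_pan 0.9 [236. 146.] [0.489 0.409 0.005]
0.7 [0.14900187 0.60699128 0.24835456] [[-0.971  0.238  0.   ]
 [ 0.238  0.971  0.   ]
 [ 0.     0.    -1.   ]]
```

View pics/top.png

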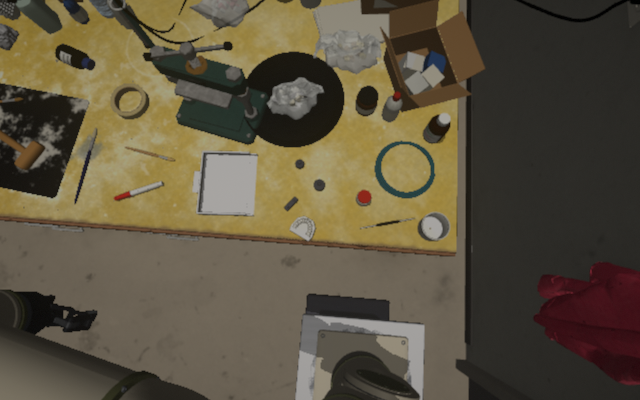

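View pics/scene.png

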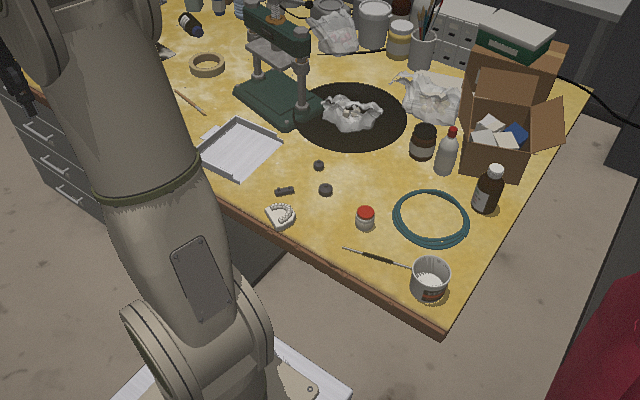

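The top view shows the pan (200–257, 152–215), opening right (world −y). The buttons are at about (300,164) and (320,185), the bar at about (291,203), and the cast at (303,229). In the scene view, the small button is at (319,165), the big one at (326,190) and the bar at (285,191). The network's "small_button" hit in the top view was actually the bar. Next I'll zoom in and measure.

```bash
python3 - <<'E'
from h import *
im=cv2.imread("pics/top.png"); c=cv2.resize(im[140:250,185:345],None,fx=5,fy=5,interpolation=cv2.INTER_CUBIC); cv2.imwrite("pics/crop.png",c)
hsv=cv2.cvtColor(im,cv2.COLOR_BGR2HSV)
m=((hsv[...,2]<90)).astype(np.uint8); m[:,:278]=0;m[:,335:]=0;m[:155]=0;m[212:]=0
n,l,st,ce=cv2.connectedComponentsWithStats(m)
for i in range(1,n):
    if st[i,4]>15:
        ys,xs=np.where(l==i); P=np.array([ground("top",p,.012)[:2] for p in zip(xs,ys)])
        w,v=np.linalg.eigh(np.cov(P.T)); print(st[i],ce[i].round(1),P.mean(0).round(4),np.sqrt(w)*4,v[:,1])
E
```

```text
[296 160   8   9  60] [299.4 163.8] [0.5494 0.2021] [0.0234027  0.02665924] [-0.91485569 -0.40378095]
[314 180  11  11  96] [319.  184.9] [0.4933 0.1429] [0.03004702 0.03191602] [-0.95869905 -0.28442245]
[285 197  13  14  77] [290.9 203.2] [0.4362 0.2151] [0.01595277 0.04866582] [-0.77431389  0.63280171]
```

View pics/crop.png

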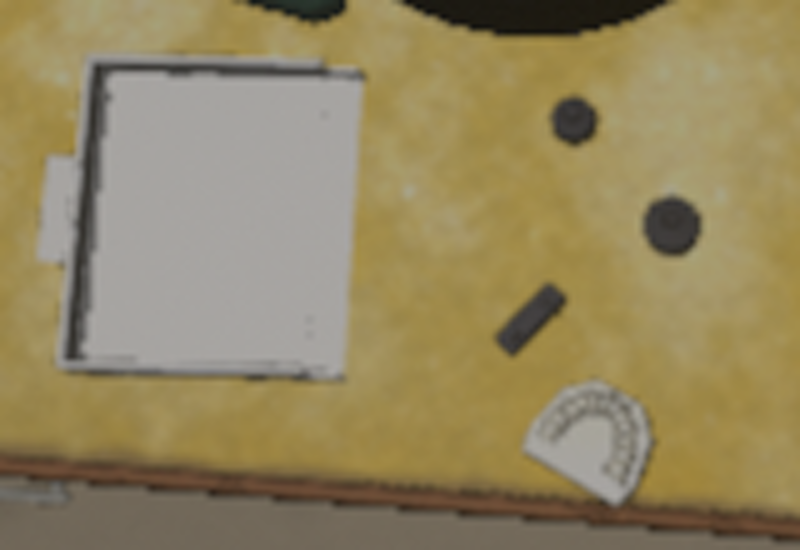

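The crop shows the pan front corners at crop (362,75) and (345,378). The bar is diagonal, from (512,350) to (555,290), and the cast tip at (600,380) is close behind it.

```bash
python3 - <<'E'
from h import *
for n,p in dict(f_far=(362,75),f_near=(345,378),b_far=(90,60),b_near=(60,370),cast_top=(600,380),cast_r=(652,440),cast_l=(525,448),bar_a=(512,350),bar_b=(555,290),press=(300,18),plate=(520,35)).items():
    print(n,ground("top",(185+(p[0])/5,140+(p[1])/5),.02 if n[0]in'bc' else .005).round(3))
E
python3 -m inch '[[[-0.45,0.22,0.1,0,0,1.326,0.7],[-0.45,0.22,0.1,0,0,1.326,0.7]]]' 2>&1 | head -c 600
```

```text
f_far [0.568 0.323 0.005]
f_near [0.395 0.313 0.005]
b_far [0.56  0.472 0.02 ]
b_near [0.386 0.463 0.02 ]
cast_top [0.403 0.173 0.02 ]
cast_r [0.373 0.143 0.02 ]
cast_l [0.363 0.21  0.02 ]
bar_a [0.416 0.222 0.02 ]
bar_b [0.45  0.202 0.02 ]
press [0.599 0.362 0.005]
plate [0.598 0.237 0.005]
clock: 0.9
position: [0.2447, 0.6287, 0.2294]
ee_rot: [0.268, 0.963, 0.001, -0.0]
ft_force: [1.0, 1.6, 0.1]
grip_width: 0.694
grasp_force: 0.0
```

```bash
cat >> h.py <<'E'
def rel(x,y,z,az):  # az: azimuth of tool x in deg, tool pointing down
    s=sensors.get_obs(); R=Ro.from_quat(s["ee_rot"]); a=np.radians(az)
    T=Ro.from_matrix(np.array([[np.cos(a),np.sin(a),0],[np.sin(a),-np.cos(a),0],[0,0,-1]]))
    print("t",round(s["clock"],2),"pos",np.round(s["position"],4),"az",round(float(np.degrees(np.arctan2(R.as_matrix()[1,0],R.as_matrix()[0,0]))),1),"w",s["grip_width"],
     "-> rel",np.round(R.inv().apply(np.array([x,y,z])-s["position"]),4),(R.inv()*T).as_rotvec().round(4))
E
python3 - <<'E'
from h import *
rel(.495,.085,.2,90)
E
```

```text
t 0.9 pos [0.2447 0.6287 0.2294] az 148.9 w 0.6944673819109689 -> rel [-0.4954 -0.3361  0.0284] [ 1.0000e-03 -1.7000e-03  1.0276e+00]
```

```bash
python3 -m inch '[[[-0.495,-0.336,0.028,0,0,1.028,0.7],[-0.495,-0.336,0.028,0,0,1.028,0.7],[-0.495,-0.336,0.028,0,0,1.028,0.7],[-0.495,-0.336,0.028,0,0,1.028,0.7],[-0.495,-0.336,0.028,0,0,1.028,0.7],[-0.495,-0.336,0.028,0,0,1.028,0.7],[-0.495,-0.336,0.028,0,0,1.028,0.7],[-0.495,-0.336,0.028,0,0,1.028,0.7],[-0.495,-0.336,0.028,0,0,1.028,0.7],[-0.495,-0.336,0.028,0,0,1.028,0.7]]]'
python3 - <<'E'
from h import *
rel(.495,.085,.2,90)
E
```

```text
clock: 1.9
position: [0.4553, 0.1727, 0.2056]
ee_rot: [0.706, 0.708, 0.001, -0.0]
ft_force: [1.2, 0.5, -0.0]
grip_width: 0.149
grasp_force: 0.0
t 1.9 pos [0.4553 0.1727 0.2056] az 90.1 w 0.14909747919012617 -> rel [-0.0878  0.0395  0.0056] [ 0.0007 -0.001   0.0022]
```

```bash
python3 -m inch '[[[-0.08,0.04,0.005,0,0,0,0.7],[-0.08,0.04,0.005,0,0,0,0.7],[-0.08,0.04,0.005,0,0,0,0.7],[-0.08,0.04,0.005,0,0,0,0.7]]]'
python3 - <<'E'
from h import *
im=imaging.camera("wrist"); cv2.imwrite("pics/w1.png",im)
find("wrist",["big_button","small_button","runner_bar"])
rel(.495,.085,.022,90)
E
```

```text
clock: 2.3
position: [0.4951, 0.0941, 0.2004]
ee_rot: [0.707, 0.707, 0.0, -0.0]
ft_force: [-0.6, 0.6, 0.8]
grip_width: 0.15
grasp_force: 0.0
wrist big_button 0.62 [327. 119.] [0.497 0.149 0.01 ]
wrist small_button 0.9 [390.  46.] [0.549 0.209 0.01 ]
wrist runner_bar 0.91 [253.  32.] [0.435 0.219 0.01 ]
t 2.5 pos [0.4945 0.0961 0.2004] az 90.2 w 0.1485158702098958 -> rel [-0.0112  0.0005  0.1784] [-0.0001 -0.0005  0.0044]
```

View pics/w1.png

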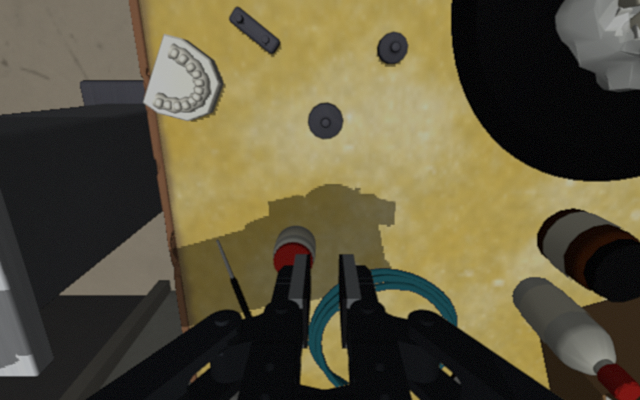

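The wrist view shows the big button at (325,120), the small one at (392,47) and the bar at (255,30). They agree with the map: big (0.496,0.147), small (0.549,0.207), bar (0.436,0.218). Descending behind the big button.

```bash
python3 -m inch '[[[0,0,0.04,0,0,0,0.7],[0,0,0.08,0,0,0,0.7],[0,0,0.12,0,0,0,0.7],[0,0,0.15,0,0,0,0.7],[0,0,0.165,0,0,0,0.7],[0,0,0.172,0,0,0,0.7],[0,0,0.177,0,0,0,0.7],[0,0,0.178,0,0,0,0.7],[0,0,0.178,0,0,0,0.7]]]'
python3 - <<'E'
from h import *
im=imaging.camera("wrist"); cv2.imwrite("pics/w2.png",im)
find("wrist",["big_button"])
rel(.496,.405,.022,90)
E
```

```text
clock: 3.4
position: [0.4954, 0.0951, 0.0231]
ee_rot: [0.706, 0.708, 0.001, 0.0]
ft_force: [0.4, 0.0, -0.6]
grip_width: 0.149
grasp_force: 0.0
wrist big_button 0.84 [326. 168.] [0.496 0.146 0.01 ]
t 3.5 pos [0.4954 0.0949 0.0231] az 90.1 w 0.14960690549476854 -> rel [0.3101 0.0012 0.0014] [ 0.0012 -0.0008  0.002 ]
```

View pics/w2.png

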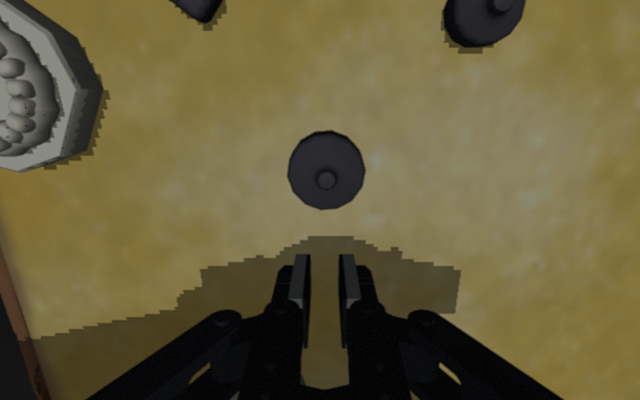

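Both fingers sit behind the big button, which is centred at (326,168). Pushing slowly.

```bash
python3 -m inch '[[[0.01,0,0.001,0,0,0,0.7],[0.018,0,0.001,0,0,0,0.7],[0.026,0,0.001,0,0,0,0.7],[0.034,0,0.001,0,0,0,0.7],[0.044,0,0.001,0,0,0,0.7],[0.055,0,0.001,0,0,0,0.7],[0.067,0,0.001,0,0,0,0.7],[0.080,0,0.001,0,0,0,0.7],[0.093,0,0.001,0,0,0,0.7],[0.106,0,0.001,0,0,0,0.7]]]'
python3 -m inch '[[[0.013,0,0,0,0,0,0.7],[0.026,0,0,0,0,0,0.7],[0.039,0,0,0,0,0,0.7],[0.052,0,0,0,0,0,0.7],[0.064,0,0,0,0,0,0.7],[0.074,0,0,0,0,0,0.7],[0.083,0,0,0,0,0,0.7],[0.090,0,0,0,0,0,0.7],[0.09,0,0,0,0,0,0.7]]]'
python3 - <<'E'
from h import *
im=imaging.camera("wrist"); cv2.imwrite("pics/w3.png",im)
find("wrist",["big_button"])
rel(.496,.405,.022,90)
E
```

```text
clock: 4.5
position: [0.4946, 0.202, 0.0213]
ee_rot: [0.706, 0.708, 0.0, -0.0]
ft_force: [0.3, -1.0, 0.8]
grip_width: 0.149
grasp_force: 0.4
clock: 5.4
position: [0.4943, 0.2918, 0.0213]
ee_rot: [0.706, 0.708, 0.0, -0.0]
ft_force: [-0.5, 0.1, -0.1]
grip_width: 0.154
grasp_force: 0.0
wrist big_button 0.68 [324. 223.] [0.494 0.318 0.01 ]
t 5.5 pos [0.4945 0.2905 0.0213] az 90.1 w 0.15250754909760258 -> rel [ 0.1145  0.0017 -0.0008] [-0.0001  0.0001  0.0019]
```

View pics/w3.png

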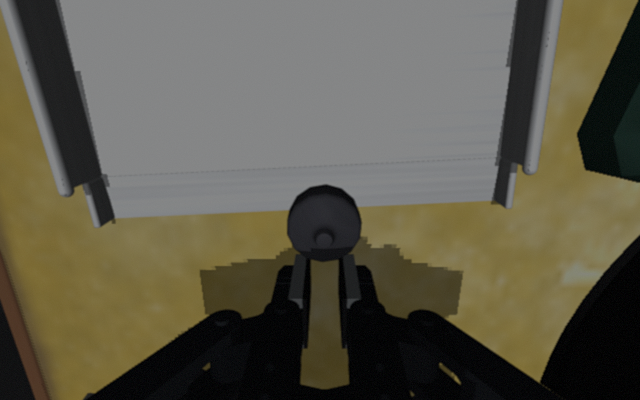

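The big button is cradled by both fingers at the lip. The pan mouth runs from (105,220) to (512,205). Continuing to push it deep.

```bash
python3 -m inch '[[[0.006,0,-0.001,0,0,0,0.7],[0.012,0,-0.002,0,0,0,0.7],[0.018,0,-0.002,0,0,0,0.7],[0.025,0,-0.002,0,0,0,0.7],[0.033,0,-0.002,0,0,0,0.7],[0.042,0,-0.002,0,0,0,0.7],[0.052,0,-0.002,0,0,0,0.7],[0.063,0,-0.002,0,0,0,0.7],[0.074,0,-0.002,0,0,0,0.7],[0.085,0,-0.002,0,0,0,0.7]]]'
python3 -m inch '[[[0.01,0,0,0,0,0,0.7],[0.018,0,0,0,0,0,0.7],[0.024,0,0,0,0,0,0.7],[0.024,0,0,0,0,0,0.7],[-0.02,0,0,0,0,0,0.7],[-0.06,0,-0.02,0,0,0,0.7],[-0.09,0,-0.06,0,0,0,0.7],[-0.09,0,-0.1,0,0,0,0.7],[-0.09,0,-0.1,0,0,0,0.7]]]'
python3 - <<'E'
from h import *
im=imaging.camera("wrist"); cv2.imwrite("pics/w4.png",im)
find("wrist",["big_button"])
for p in ((105,220),(512,205)): pass
rel(.556,.15,.12,98)
E
```

```text
clock: 6.5
position: [0.4942, 0.3768, 0.0233]
ee_rot: [0.706, 0.708, 0.0, -0.0]
ft_force: [-0.2, -1.4, 0.7]
grip_width: 0.147
grasp_force: 0.5
clock: 7.4
position: [0.4975, 0.2856, 0.1289]
ee_rot: [0.707, 0.707, 0.004, 0.0]
ft_force: [1.1, 0.1, -0.1]
grip_width: 0.15
grasp_force: 0.0
wrist big_button 0.75 [316.   5.] [0.49  0.415 0.01 ]
t 7.5 pos [0.4949 0.2859 0.1243] az 90.1 w 0.1581776984890607 -> rel [-0.136   0.0609  0.0041] [ 0.0015 -0.0019 -0.1379]
```

View pics/w4.png

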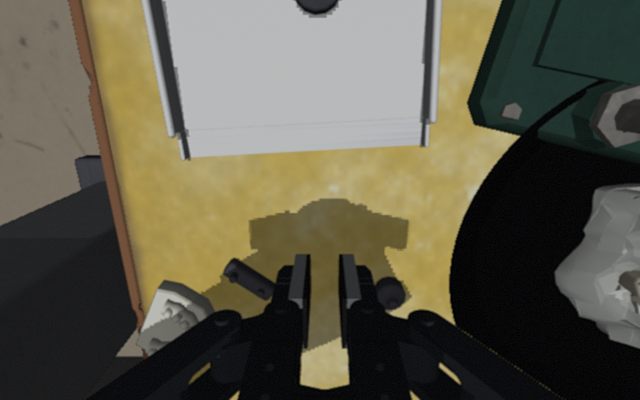

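The big button rests deep in the pan at (318,3). The small button is at (390,293) and the bar at (247,278), as before. Next is the small button.

```bash
python3 -m inch '[[[-0.04,0.018,0,0,0,-0.07,0.7],[-0.08,0.04,0,0,0,-0.138,0.7],[-0.12,0.056,0,0,0,-0.138,0.7],[-0.131,0.061,0.02,0,0,-0.138,0.7],[-0.131,0.061,0.05,0,0,-0.138,0.7],[-0.131,0.061,0.075,0,0,-0.138,0.7],[-0.131,0.061,0.09,0,0,-0.138,0.7],[-0.131,0.061,0.1,0,0,-0.138,0.7],[-0.131,0.061,0.102,0,0,-0.138,0.7],[-0.131,0.061,0.102,0,0,-0.138,0.7]]]'
python3 - <<'E'
from h import *
im=imaging.camera("wrist"); cv2.imwrite("pics/w5.png",im)
find("wrist",["small_button"])
rel(.525,.36,.022,98)
E
```

```text
clock: 8.5
position: [0.556, 0.155, 0.0216]
ee_rot: [0.656, 0.755, 0.0, 0.0]
ft_force: [-0.5, 1.4, 0.2]
grip_width: 0.15
grasp_force: 0.0
wrist small_button 0.91 [332. 170.] [0.553 0.206 0.01 ]
t 8.6 pos [0.5564 0.1551 0.0223] az 98.0 w 0.1488559578383011 -> rel [ 0.2073 -0.0025  0.0004] [ 0.0015 -0.0006  0.0005]
```

```bash
python3 -m inch '[[[0.008,0.003,0.001,0,0,0,0.7],[0.016,0.003,0.001,0,0,0,0.7],[0.023,0.003,0.001,0,0,0,0.7],[0.030,0.003,0.001,0,0,0,0.7],[0.038,0.003,0.001,0,0,0,0.7],[0.048,0.003,0.001,0,0,0,0.7],[0.060,0.003,0.001,0,0,0,0.7],[0.072,0.003,0.001,0,0,0,0.7],[0.084,0.003,0.001,0,0,0,0.7],[0.096,0.003,0.001,0,0,0,0.7]]]'
python3 -m inch '[[[0.01,0,0,0,0,0,0.7],[0.018,0,0,0,0,0,0.7],[0.026,0,0,0,0,0,0.7],[0.033,0,-0.001,0,0,0,0.7],[0.039,0,-0.002,0,0,0,0.7],[0.044,0,-0.002,0,0,0,0.7],[0.044,0,-0.002,0,0,0,0.7]]]'
python3 - <<'E'
from h import *
im=imaging.camera("wrist"); cv2.imwrite("pics/w6.png",im)
find("wrist",["small_button"])
rel(.525,.36,.022,98)
E
```

```text
clock: 9.6
position: [0.5451, 0.2515, 0.0203]
ee_rot: [0.656, 0.755, 0.0, -0.0]
ft_force: [1.1, -1.4, 1.0]
grip_width: 0.152
grasp_force: 0.6
clock: 10.3
position: [0.5389, 0.2948, 0.0223]
ee_rot: [0.656, 0.755, 0.0, -0.0]
ft_force: [-0.2, -0.6, -0.8]
grip_width: 0.152
grasp_force: 0.1
wrist small_button 0.81 [322. 231.] [0.535 0.317 0.01 ]
t 10.4 pos [0.5392 0.2937 0.0223] az 98.0 w 0.151305487745847 -> rel [ 0.0676 -0.0048  0.0003] [-0.      0.      0.0003]
```

View pics/w6.png

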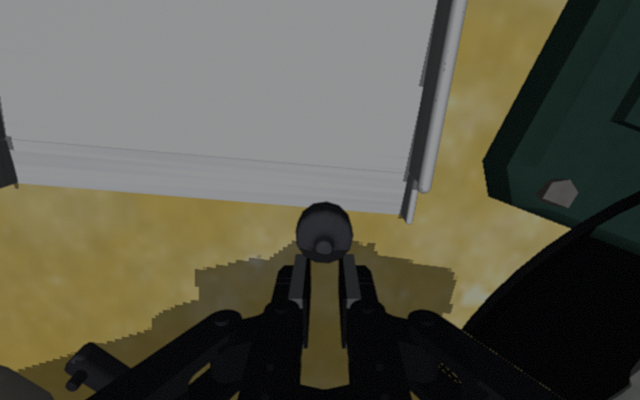

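The small button is cradled at the lip, at (325,232), and well left of the wall end at (405,215). Pushing it in with a slight drift away from the wall.

```bash
python3 -m inch '[[[0.006,0,0,0,0,0,0.7],[0.012,-0.001,0,0,0,0,0.7],[0.018,-0.001,0,0,0,0,0.7],[0.025,-0.002,0,0,0,0,0.7],[0.033,-0.003,0,0,0,0,0.7],[0.042,-0.004,0,0,0,0,0.7],[0.052,-0.005,0,0,0,0,0.7],[0.061,-0.006,0,0,0,0,0.7],[0.068,-0.006,0,0,0,0,0.7],[0.068,-0.006,0,0,0,0,0.7]]]'
python3 -m inch '[[[-0.03,0,0,0,0,0,0.7],[-0.07,0,-0.03,0,0,0,0.7],[-0.1,0,-0.08,0,0,0,0.7],[-0.12,0,-0.1,0,0,0,0.7],[-0.12,0,-0.1,0,0,0,0.7]]]'
python3 - <<'E'
from h import *
im=imaging.camera("wrist"); cv2.imwrite("pics/w7.png",im)
find("wrist",["big_button","small_button","runner_bar"])
rel(.44,.155,.122,90)
E
```

```text
clock: 11.4
position: [0.5231, 0.362, 0.0222]
ee_rot: [0.655, 0.755, 0.0, -0.0]
ft_force: [-0.0, -0.4, -0.3]
grip_width: 0.156
grasp_force: 0.0
clock: 11.9
position: [0.5438, 0.2378, 0.1268]
ee_rot: [0.658, 0.753, 0.003, 0.001]
ft_force: [0.5, 0.3, -0.5]
grip_width: 0.151
grasp_force: 0.0
wrist runner_bar 0.57 [178. 207.] [0.434 0.225 0.01 ]
t 12.1 pos [0.5396 0.2424 0.1212] az 98.1 w 0.14940773229104692 -> rel [-0.0725 -0.1109 -0.0006] [-1.700e-03  1.000e-04  1.413e-01]
```

```bash
python3 -m inch '[[[-0.03,-0.045,0,0,0,0.07,0.7],[-0.055,-0.085,0,0,0,0.141,0.7],[-0.07,-0.109,0,0,0,0.141,0.7],[-0.07,-0.109,0.02,0,0,0.141,0.7],[-0.07,-0.109,0.05,0,0,0.141,0.7],[-0.07,-0.109,0.05,0,0,0.141,0.7],[-0.07,-0.109,0.05,0,0,0.141,0.7]]]'
python3 - <<'E'
from h import *
im=imaging.camera("wrist"); cv2.imwrite("pics/w8.png",im)
find("wrist",["runner_bar","plaster_cast"])
rel(.442,.157,.022,90)
E
```

```text
clock: 12.8
position: [0.4418, 0.1571, 0.072]
ee_rot: [0.707, 0.707, -0.001, 0.0]
ft_force: [0.6, 0.6, 0.6]
grip_width: 0.148
grasp_force: 0.0
wrist runner_bar 0.6 [311. 126.] [0.436 0.22  0.01 ]
wrist plaster_cast 0.88 [205. 197.] [0.378 0.183 0.02 ]
t 12.95 pos [0.443  0.1575 0.0732] az 90.0 w 0.15050232739038286 -> rel [-0.0005 -0.0011  0.0512] [ 0.001  -0.0005 -0.0006]
```

View pics/w8.png

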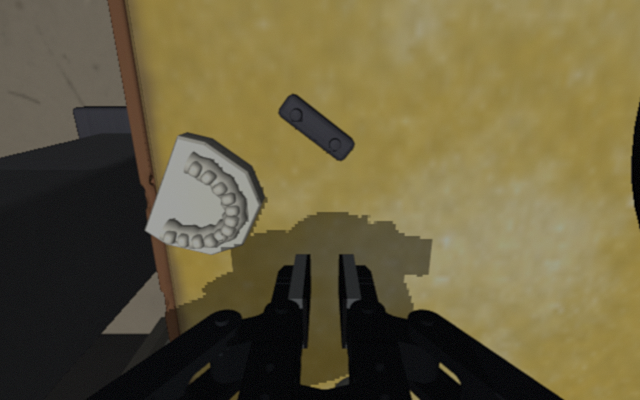

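The wrist view shows the bar from (283,100) to (352,155). The right edge of the cast is at (264,200), about 6 mm outside the left finger's path, so I'll shift 2–3 mm right, descend and push.

```bash
python3 -m inch '[[[0,0.002,0.02,0,0,0,0.7],[0,0.002,0.035,0,0,0,0.7],[0,0.002,0.045,0,0,0,0.7],[0,0.002,0.05,0,0,0,0.7],[0,0.002,0.051,0,0,0,0.7],[0,0.002,0.051,0,0,0,0.7]]]'
python3 -m inch '[[[0.008,0,0,0,0,0,0.7],[0.016,0,0,0,0,0,0.7],[0.024,0,0,0,0,0,0.7],[0.031,0,0,0,0,0,0.7],[0.037,0,0,0,0,0,0.7],[0.043,0,0,0,0,0,0.7],[0.049,0,0,0,0,0,0.7],[0.056,0,0,0,0,0,0.7],[0.063,0,0,0,0,0,0.7],[0.07,0,0,0,0,0,0.7]]]'
python3 - <<'E'
from h import *
im=imaging.camera("wrist"); cv2.imwrite("pics/w9.png",im)
find("wrist",["runner_bar","plaster_cast"])
rel(.445,.35,.022,90)
E
```

```text
clock: 13.55
position: [0.4447, 0.1571, 0.0218]
ee_rot: [0.707, 0.707, 0.0, 0.0]
ft_force: [-0.8, 0.8, -0.8]
grip_width: 0.148
grasp_force: 0.0
clock: 14.55
position: [0.4444, 0.2276, 0.0213]
ee_rot: [0.707, 0.707, -0.0, -0.0]
ft_force: [0.1, -0.1, 0.3]
grip_width: 0.148
grasp_force: 0.2
wrist runner_bar 0.89 [282. 238.] [0.426 0.249 0.01 ]
wrist plaster_cast 0.86 [165. 322.] [0.374 0.212 0.02 ]
t 14.7 pos [0.4443 0.2275 0.0213] az 90.0 w 0.14818578417566433 -> rel [ 0.1225  0.0006 -0.0007] [-0.     -0.0001 -0.0002]
```

View pics/w9.png

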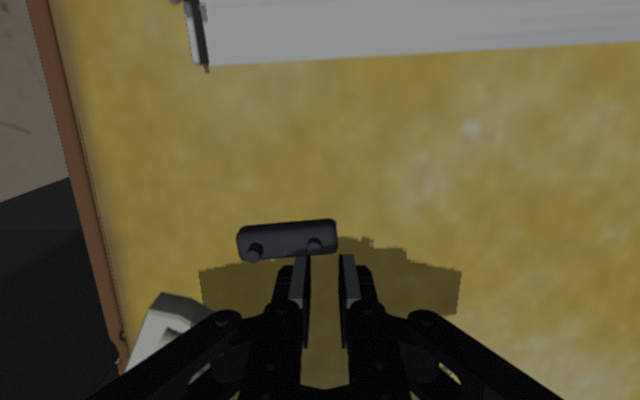

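The bar now lies flat across the fingers at (287,240), but its centre is about 16 mm left of the tool axis. The pan's near lip corner is at (207,68). I'll back off 10 mm, re-centre behind the bar, then push with a slight drift to +x.

```bash
python3 -m inch '[[[-0.01,0,0,0,0,0,0.7],[-0.01,0,0,0,0,0,0.7],[-0.01,-0.008,0,0,0,0,0.7],[-0.01,-0.014,0,0,0,0,0.7],[-0.01,-0.014,0,0,0,0,0.7],[-0.004,-0.014,0,0,0,0,0.7],[0.002,-0.014,0,0,0,0,0.7],[0.009,-0.013,0,0,0,0,0.7],[0.017,-0.012,0,0,0,0,0.7],[0.025,-0.011,0,0,0,0,0.7]]]'
python3 -m inch '[[[0.008,0.001,0,0,0,0,0.7],[0.016,0.002,0,0,0,0,0.7],[0.024,0.003,0,0,0,0,0.7],[0.031,0.004,-0.001,0,0,0,0.7],[0.037,0.005,-0.001,0,0,0,0.7],[0.037,0.005,-0.001,0,0,0,0.7]]]'
python3 - <<'E'
from h import *
c=imaging.calibration("wrist")
im=imaging.camera("wrist")
find("wrist",["runner_bar"])
g=cv2.cvtColor(im,cv2.COLOR_BGR2GRAY); m=(g<75).astype(np.uint8); m[252:]=0; m[:,:150]=0; m[:,500:]=0
n,l,st,ce=cv2.connectedComponentsWithStats(m)
for i in range(1,n):
    if st[i,4]>500:
        ys,xs=np.where(l==i); print(st[i],ce[i].round(),cv2.minAreaRect(np.c_[xs,ys].astype(np.float32)))
rel(.44,.36,.022,90)
E
```

```text
clock: 15.7
position: [0.4336, 0.2528, 0.0213]
ee_rot: [0.707, 0.707, 0.0, 0.0]
ft_force: [0.4, -0.1, 0.3]
grip_width: 0.149
grasp_force: 0.4
clock: 16.3
position: [0.4385, 0.29, 0.0224]
ee_rot: [0.707, 0.707, 0.0, -0.0]
ft_force: [-0.6, -0.0, 0.2]
grip_width: 0.155
grasp_force: 0.0
wrist runner_bar 0.64 [318. 238.] [0.436 0.309 0.01 ]
[ 190    0   48  221 3162] [213.  97.] ((215.2456512451172, 109.34683227539062), (223.82818603515625, 16.954378128051758), 81.25383758544922)
[ 270  220  123   32 3317] [323. 236.] ((331.0, 235.5), (31.0, 122.0), 90.0)
t 16.4 pos [0.4385 0.2889 0.0223] az 89.9 w 0.1515289177222141 -> rel [0.0711 0.0014 0.0003] [-0.      0.0001 -0.001 ]
```

The bar is centred and flat, at (318,238). The dark wall band (columns 190–238) is clear to its left. Pushing it in.

```bash
python3 -m inch '[[[0.006,0,0,0,0,0,0.7],[0.012,0,0,0,0,0,0.7],[0.018,0,0,0,0,0,0.7],[0.025,0,0,0,0,0,0.7],[0.033,0,0,0,0,0,0.7],[0.042,0,0,0,0,0,0.7],[0.052,0,0,0,0,0,0.7],[0.061,0,0,0,0,0,0.7],[0.068,0,0,0,0,0,0.7],[0.072,0,0,0,0,0,0.7]]]'
python3 -m inch '[[[0.072,0,0,0,0,0,0.7],[-0.03,0,0,0,0,0,0.7],[-0.05,0,-0.03,0,0,0,0.7],[-0.07,0.02,-0.08,0,0,0,0.7],[-0.07,0.04,-0.13,0,0,0,0.7],[-0.07,0.04,-0.18,0,0,0,0.7],[-0.07,0.04,-0.2,0,0,0,0.7],[-0.07,0.04,-0.2,0,0,0,0.7],[-0.07,0.04,-0.2,0,0,0,0.7]]]'
python3 - <<'E'
from h import *
for c in("wrist","scene","top"):
    im=imaging.camera(c); cv2.imwrite(f"pics/end_{c}.png",im)
    find(c,["big_button","small_button","runner_bar","scrap_pan","plaster_cast","small_jar","carver","tub"])
rel(.48,.25,.22,90)
E
```

```text
clock: 17.4
position: [0.4384, 0.3619, 0.0223]
ee_rot: [0.707, 0.707, 0.0, -0.0]
ft_force: [0.0, -1.6, 0.0]
grip_width: 0.155
grasp_force: 0.4
clock: 18.3
position: [0.4787, 0.2911, 0.2228]
ee_rot: [0.708, 0.707, 0.001, -0.0]
ft_force: [-0.5, 0.1, 0.0]
grip_width: 0.151
grasp_force: 0.0
wrist big_button 0.62 [343.  19.] [0.494 0.426 0.01 ]
wrist small_button 0.96 [368.  68.] [0.517 0.386 0.01 ]
wrist runner_bar 0.55 [366.  69.] [0.516 0.385 0.01 ]
wrist scrap_pan 0.88 [317.  65.] [0.471 0.389 0.005]
wrist plaster_cast 0.59 [232. 271.] [0.379 0.182 0.02 ]
wrist small_jar 0.68 [313. 375.] [0.465 0.05  0.03 ]
scene big_button 0.65 [231. 141.] [0.491 0.426 0.01 ]
scene big_button 0.15 [427. 277.] [ 0.417 -0.156  0.01 ]
scene scrap_pan 0.57 [243. 147.] [0.497 0.392 0.005]
scene plaster_cast 0.66 [277. 214.] [0.366 0.179 0.02 ]
scene plaster_cast 0.58 [230. 138.] [0.489 0.426 0.02 ]
scene small_jar 0.85 [366. 219.] [0.459 0.014 0.03 ]
scene carver 0.61 [374. 255.] [ 0.406 -0.041  0.004]
scene tub 0.74 [428. 279.] [ 0.393 -0.164  0.04 ]
scene tub 0.71 [279. 215.] [0.353 0.163 0.04 ]
top scrap_pan 0.77 [197. 204.] [0.417 0.473 0.005]
top plaster_cast 0.56 [308. 226.] [0.378 0.161 0.02 ]
top small_jar 0.66 [362. 199.] [0.459 0.024 0.03 ]
top tub 0.72 [430. 223.] [ 0.407 -0.157  0.04 ]
t 19.65 pos [0.4785 0.2909 0.2224] az 89.9 w 0.15221553815407166 -> rel [-0.0409  0.0016  0.0024] [-0.     -0.0001 -0.001 ]
```

Both buttons are confirmed inside, but the bar isn't. I'll find it by segmenting the dark blobs in the wrist picture and measure its depth from the pan's front edge.

```bash
python3 - <<'E'
from h import *
im=cv2.imread("pics/end_wrist.png"); g=cv2.cvtColor(im,cv2.COLOR_BGR2GRAY)
m=(g<85).astype(np.uint8); m[250:]=0
n,l,st,ce=cv2.connectedComponentsWithStats(m)
for i in range(1,n):
    if 100<st[i,4]<3000: print(st[i],ce[i].round(),ground("wrist",ce[i],.012).round(3))
for col in (270,320,360):
    c=im[60:180,col].astype(int); s=c[:,2]-c[:,0]   # yellow (R>>B) vs grey
    r=60+int(np.argmax(s>40)); print("front edge",col,r,ground("wrist",(col,r),0).round(3))
E
```

```text
[222   0  20 130 421] [231.  61.] [0.395 0.393 0.012]
[ 324    0   35   40 1106] [341.  19.] [0.493 0.427 0.012]
[417   0   7 129 387] [420.  58.] [0.564 0.395 0.012]
[356  58  26  27 570] [369.  71.] [0.519 0.384 0.012]
[219 238  29  12 105] [232. 243.] [0.38  0.211 0.012]
front edge 270 142 [0.424 0.318 0.   ]
front edge 320 139 [0.474 0.321 0.   ]
front edge 360 137 [0.514 0.323 0.   ]
```

```bash
python3 - <<'E'
from h import *
for f in ("end_wrist",):
    g=cv2.imread(f"pics/{f}.png",0); print(g[4:160:6,220:430:8])
im=cv2.imread("pics/end_wrist.png",0); m=(im<85).astype(np.uint8)
n,l,st,ce=cv2.connectedComponentsWithStats(m)
print([(*st[i],) for i in range(1,n) if st[i,4]>60])
s=cv2.imread("pics/end_scene.png",0); print(s[118:190:4,195:290:4])
E
```

```text
[[193 180 221 222 222 222 221 222 221 222 221 222 221 222  72  77  72 216
  222 222 221 221 221 222 222  74 221]
 [217 171 222 222 222 223 221 222 222 222 221 222 222 185  73  68  74  66
  222 221 222 222 222 222 222  74 220]
 [223 113 222 222 222 222 222 222 222 222 222 222 221  96  73  84  67  70
  221 222 222 222 222 222 221  72 218]
 [220  86 221 221 221 222 221 222 221 222 222 221 222  66  69  40  67  66
  222 221 222 222 222 221 221  70 213]
 [207  60 222 221 222 222 221 222 222 222 222 222 222 140  69  67  65  87
  222 221 222 222 221 222 222  69 207]
 [182  55 222 223 221 221 222 223 222 222 221 222 222 223  51  67  60 207
  222 221 222 221 222 222 222  63 202]
 [177  58 222 222 221 222 222 222 222 222 222 222 222 221 220 135 215 222
  222 222 222 222 222 222 222  64 195]
 [182  74 223 222 222 222 222 222 222 221 222 222 221 222 222 222 221 222
  222 222 221 222 222 222 222  64 192]
 [187 121 224 222 222 222 221 222 222 222 222 222 222 222 222 221 222 221
  222 222 222 222 222 222 221  63 186]
 [191 163 224 222 222 222 221 222 221 222 221 222 221 222 222 222 222 222
  126  68
[... 3850 characters left out ...]
84  81  73  78  75  72  62 211 197 200 205 203 200 204 197 203 181
  174 182 177 182 184 168]
 [ 85  87  82  79  74  77  72  66 125 200 204 202 197 202 199 202 177 174
  168 172 181 186 128 101]
 [ 84  83  79  82  76  74  68  62  44 209 200 199 199 201 204 173 175 165
  170 172 192 107 116 112]
 [ 86  87  79  81  75  77  76  65  47 194 200 200 199 205 176 169 168 176
  173 170 109 110 113 109]
 [ 87  81  83  79  77  75  64  67  45  97 202 198 207 180 172 179 172 174
  171 172 112 112 107 110]
 [ 91  90  82  80  77  79  67  60  48 180  89 100 174 175 175 175 170 170
  170 112 106 111 111 107]
 [ 93  87  86  79  67  69  57  58  63 171 170 176 172 176 170 164 164 170
  181 106 105 106 104 107]]
```

The bar is not in the visible part of the pan. The gripper may be hiding it, or it was dragged back on the retreat. I'll back off and search for it.

```bash
python3 - <<'E'
from h import *
im=cv2.imread("pics/end_wrist.png",0); print(im[150:300:7,200:450:10])
c=imaging.calibration("wrist"); print(np.array(c["tool_from_camera"]).round(3).tolist(),np.array(c["mtx"]).round(0).tolist())
E
python3 -m inch '[[[-0.05,0,0,0,0,0,0.7],[-0.1,0,0,0,0,0,0.7],[-0.13,0,0,0,0,0,0.7],[-0.13,0,0,0,0,0,0.7],[-0.13,0,0,0,0,0,0.7]]]'
python3 - <<'E'
from h import *
for c in("wrist","scene","top"):
    im=imaging.camera(c); cv2.imwrite(f"pics/b_{c}.png",im); find(c,["runner_bar"])
im=cv2.imread("pics/b_wrist.png",0); m=(im<85).astype(np.uint8)
n,l,st,ce=cv2.connectedComponentsWithStats(m)
print([(st[i].tolist(),ground("wrist",ce[i],.01).round(3).tolist()) for i in range(1,n) if st[i,4]>60])
E
```

```text
[[179 183 180 186 194 199 193 192 193 185 190 185 185 184 189 204 197 203
  203 184 188 186 194 201 197]
 [184 178 187 183 191 197 198 190 195 188 186 185 184 185 192 200 202 201
  198 192 200 193 190 191 187]
 [181 179 177 185 183 190 194 193 183 186 191 189 183 194 190 215 204 194
  189 199 204 195 185 189 190]
 [179 178 178 187 177 186 186 192 178 191 193 187 191 194 202 202 203 192
  191 198 192 202 191 191 193]
 [172 179 178 188 183 179 181 184 183 184 188 184 191 207 201 197 196 197
  197 193 188 197 199 194 188]
 [169 175 178 188 182 178 185 182 183 184 185 191 116 115 118 130 194 190
  197 202 196 197 190 192 192]
 [164 177 177 182 180 186 188 182 182 185 132 108 114 116 120 113 150 186
  182 187 198 183 190 194 188]
 [160 177 177 184 182 187 182 180 108 104 106 111 114 113 117 114 105 111
  105 133 184 187 186 193 186]
 [156 177 175 181 181 182 187 183 107 107 111 109 109 115 110 113 111 110
  105 141 186 192 190 186  98]
 [138 174 180 180 184 180 175 182 108 108 108 111 110 111 108 111 108 110
  108 159 180 191 194 183   6]
 [136 177 177 182 186 178 180 182 126 115 105 108 
[... 1270 characters left out ...]
.001, -0.327, 0.945, -0.126], [0.0, 0.0, 0.0, 1.0]] [[347.0, 0.0, 324.0], [0.0, 347.0, 200.0], [0.0, 0.0, 1.0]]
clock: 20.15
position: [0.4784, 0.1609, 0.2226]
ee_rot: [0.708, 0.706, 0.0, -0.0]
ft_force: [1.1, 0.9, 0.5]
grip_width: 0.153
grasp_force: 0.0
top runner_bar 0.39 [202. 198.] [0.433 0.459 0.01 ]
[([167, 0, 22, 155, 360], [0.344, 0.249, 0.01]), ([452, 0, 188, 238, 28115], [0.677, 0.208, 0.01]), ([616, 17, 24, 29, 384], [0.747, 0.289, 0.01]), ([596, 82, 14, 19, 192], [0.737, 0.237, 0.01]), ([0, 105, 640, 295, 80091], [0.412, 0.013, 0.01]), ([618, 112, 22, 33, 490], [0.773, 0.204, 0.01]), ([208, 116, 45, 45, 130], [0.394, 0.196, 0.01]), ([0, 256, 41, 128, 1151], [0.12, -0.024, 0.01])]
```

The top camera suggests the bar is at the back wall (0.433, 0.459), just beyond the wrist's earlier view. I'll move forward to verify.

```bash
python3 -m inch '[[[0.05,-0.01,0,0,0,0,0.7],[0.1,-0.02,0,0,0,0,0.7],[0.15,-0.03,0,0,0,0,0.7],[0.17,-0.03,-0.02,0,0,0,0.7],[0.17,-0.03,-0.03,0,0,0,0.7],[0.17,-0.03,-0.03,0,0,0,0.7],[0.17,-0.03,-0.03,0,0,0,0.7]]]'
python3 - <<'E'
from h import *
im=imaging.camera("wrist"); cv2.imwrite("pics/c_wrist.png",im); find("wrist",["big_button","small_button","runner_bar"])
im=cv2.imread("pics/c_wrist.png",0); m=(im<85).astype(np.uint8)
n,l,st,ce=cv2.connectedComponentsWithStats(m)
print([(st[i].tolist(),ground("wrist",ce[i],.01).round(3).tolist()) for i in range(1,n) if st[i,4]>60])
E
```

```text
clock: 21.15
position: [0.449, 0.3298, 0.252]
ee_rot: [0.708, 0.706, -0.0, 0.0]
ft_force: [-0.2, -0.4, 0.4]
grip_width: 0.153
grasp_force: 0.0
wrist big_button 0.86 [368.  65.] [0.492 0.429 0.01 ]
wrist small_button 0.95 [393. 110.] [0.52  0.386 0.01 ]
[([210, 0, 13, 127, 173], [0.342, 0.433, 0.01]), ([452, 0, 188, 349, 44174], [0.69, 0.334, 0.01]), ([264, 14, 182, 151, 1000], [0.517, 0.433, 0.01]), ([291, 24, 45, 19, 725], [0.438, 0.458, 0.01]), ([354, 50, 32, 34, 817], [0.493, 0.428, 0.01]), ([382, 100, 23, 24, 445], [0.519, 0.385, 0.01]), ([0, 159, 584, 241, 58561], [0.345, 0.142, 0.01]), ([565, 249, 8, 13, 61], [0.737, 0.22, 0.01]), ([584, 275, 14, 23, 168], [0.775, 0.177, 0.01]), ([621, 333, 19, 28, 99], [0.852, 0.085, 0.01]), ([0, 358, 55, 42, 1588], [0.033, 0.024, 0.01])]
```

The bar is confirmed: a 45×19 px blob (about 44 mm long) lies flat at (0.438, 0.458), inside against the back wall. Both buttons are well past the lip. The cast still measures where it was before the bar push, and the jar and tub match the first top view within a few mm. The arm is clear, so I'm handing in.

```bash
python3 -c "
from workcell import order
print(order.hand_in())"
```

```text
the job is handed in; nothing more can be done
None
```

I swept both buttons and the runner bar into the scrap pan, past the lip, and handed the job in at about 21 s; the hand-in returned no verdict. The cast, jar and tub measured where they stood to within a few mm in like-for-like views. For the carver there was only one late scene-camera detection (about 17 mm from its first top-camera estimate, different cameras), and nothing was moved near it.

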